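# Open the UV curing box

## Task

Turn the lamp of the UV curing box off with its slide dimmer, all the way to the stop at the front, then, with the knob left as it is, tug the lid upward (its round latch knob is also the pull) to feel whether it is caught. If it is caught, turn the knob anticlockwise to release it; then raise the lid until its front edge stands at least 10 cm above where it lies shut, and finish while still holding it there with the gripper, at rest. Leave the bottles, pots, cup and stick around the box where they are.

Things in the scene. Friction and masses are not known exactly. Their poses are not given: they have to be found in the camera images.
- curing_box: white sheet-metal UV curing box, 300 mm deep (x), 360 mm wide (y), top 115 mm above the table; fixed. Origin: centre of its underside, on the table. Own axes: x from the front (worker's side) to the back, y to the left, z up. The left 265 mm is the chamber, shut by a lid level with the deck; the right 95 mm is the control deck.
- lid: flat white lid of the chamber, 267 x 262 x 12 mm, 0.5 to 1 kg, with an amber window, hinged along its back edge (hinge line along the box's y). Origin on the hinge line, 112 mm above the table. Shut, its axes are the box's; opening turns it about its own +y: the front edge rises and swings back. Opens to 1.25 rad, falls shut when let go (no stay).
- lid_hinge (a point): point on the lid's hinge line, in the middle of the lid's width; it does not move when the lid opens
- lid_front (a point): middle of the lid's front edge, at its top face; 270 mm from the hinge line. Shut, it is 115 mm above the table; raised, it turns about the hinge line with the lid.
- latch (a joint): turn of the round latch knob, rad: 0 = shut, grows anticlockwise seen from above, stop at 1.4; starts at 0 to 0.25, stays where left (drag 0.06 N m). Its cam hooks under a loose strike plate inside, so the lid may be caught or free: only a tug shows which. Caught, the front edge rises about 5 mm and stops hard. Past 0.9 rad the cam has always let go.
- latch_knob (a point): centre of the top of the round black latch knob, also the lid's pull: 36 mm diameter, top 35 mm above the lid's face, sides free to grip from 4 mm above the face (flat 50 mm rosette, 3 mm high, under it). In the middle of the lid's width, 225 mm before the hinge line, 45 mm behind the front edge; rises with the lid; z is its turning axis. Lifting the lid here takes 3 to 7 N.
- dimmer (a joint): position of the lamp's slide dimmer, m: 0 = off, at the stop nearest the worker (front end of the slot), grows along the box's +x to 0.06 = full; starts at 0.025 to 0.06 and stays where it is left (drag about 1.5 N)
- dimmer_top (a point): centre of the top face of the dimmer's black fader cap: 14 mm along the slot (box x), 22 mm across it (box y), its top 23 mm above the deck; it stands on the control deck, 133 mm to the right of the box's middle, and moves with the slide
- bottle_tall: black dropper bottle, 30 mm across, 95 mm tall, standing in front of the curing box. Leave it alone. Origin: centre of its underside.
- bottle_white: white dropper bottle, 28 mm across, 75 mm tall, standing in front of the curing box. Leave it alone. Origin: centre of its underside.
- bottle_side: black dropper bottle, 34 mm across, 105 mm tall, standing at the right of the curing box. Leave it alone. Origin: centre of its underside.
- pot_deck: small open pot with a rest of set resin, 48 mm across, 28 mm tall, standing on the rear end of the curing box's control deck. Leave it alone. Origin: centre of its underside.
- pot_front: small open pot with a rest of set resin, 48 mm across, 28 mm tall, standing in front of the curing box. Leave it alone. Origin: centre of its underside.
- paper_cup: patterned paper cup, 78 mm across the rim, 90 mm tall, standing at the right of the curing box. Leave it alone. Origin: centre of its underside.
- stir_stick: flat wooden stirring stick 150 x 18 x 5 mm, lying at the left of the curing box. Leave it alone. Origin: centre of its underside.

How it is judged (in metres and radians):
On the way, in this order (a step that is already met when the one before it is completed fails the run):
1. the lamp dimmer is slid to off (within 5 mm of its front stop) while the lid is shut (value of joint dimmer below 0.005 m and z of lid_front in the frame of curing_box below 0.117 m), for 0.2 s.
2. the lid is tugged up by the gripper, its front edge at least 3 mm, with the knob still as it was (under 0.5 rad) (value of joint dimmer below 0.005 m and z of lid_front in the frame of curing_box above 0.118 m and value of joint latch below 0.5 rad and contact force between the fingers and lid above 1 N), for 0.1 s.
At the end, for the whole second after the job is handed in: the dimmer is within 5 mm of its off stop, the lid's front edge is at least 100 mm above its shut height, the lid is still (under 0.1 rad/s), and the gripper's fingers are on the lid or its knob, holding it up (value of joint dimmer below 0.005 m and z of lid_front in the frame of curing_box above 0.215 m and angular speed of lid below 0.1 rad/s and contact force between the fingers and lid above 1 N); the arm keeps its last pose, push and grip.
It fails at once if a bottle, pot, cup or the stick is moved by more than 30 mm (distance of any of bottle_tall, bottle_white, bottle_side, pot_deck, pot_front, paper_cup, stir_stick from where it was at the start of the episode above 0.03 m).
It also fails if it takes over 62 s, if anything falls off the work surface, if the arm or the gripper's body presses on something with over 40 N, if the wrist force passes 120 N, or if a joint passes its speed limit or range.

## Robot

A 6-joint arm with a two-finger parallel gripper is mounted at the origin on the work surface. World frame = base frame: x ahead of the robot, y to its left, z up, the work surface at z = 0. Lengths are in mm, angles in rad, forces in N, time in s.
With the tool pointing down it reaches from about 275 to 750 mm from the base axis. Payload 10.2 kg.
Tool frame: the origin (TCP) lies on the centre line of the jaws, within the pads' length; the fingertips stand ctrl.finger_overhang ahead of it and the grasp point (between the pads) is the TCP (ctrl.finger_overhang is the distance from the TCP to the fingertips, in mm); z points along the fingers, y is the direction in which the jaws open and shut (so a half turn about z gives the same grasp; the last joint's range is limited). The gripper opens to 88 mm and grips with 3 to 60 N. Pads are 18 mm wide; open, the fingers measure 123 mm over their backs; the gripper's body (75 mm by 187 mm) begins 45 mm behind the grasp point.
Start: joints at [-1.41, 0.313, 1.498, -0, 1.331, -0.223], TCP at [196.572, -486.817, 257.72] pointing down, gripper open.
Joint ranges: [-2.94, 2.94], [-0.97, 2.17], [0.19, 2.56], [-1.23, 4.37], [0.02, 3.11], [-2.88, 2.88]. Speed limits (rad/s): [2.39, 2.39, 3.01, 3.14, 3.14, 3.14].

## Interface

Orientations are given as a unit quaternion [w, x, y, z].
In Python, from cell import ctrl gives the robot as it stands.
- The arm moves only by the tool servo_tool, never from a script. Its argument "commands" is a list of rows, each a list of 5 numbers: the closure, from 0 (fully open) to 1 (shut), then the shift along the world's x, y, z in mm, then the turn about the world's z in rad. In form: [[claw, dx, dy, dz, spin], ...]. A call has 1 to 5 rows; each row shifts and turns the commanded pose from where the row before left it; what a row does not reach is not made up. A row lasts 1/12 s, in which the tool goes at most 41.7 mm and 7.16 degrees, less where a joint would pass 70% of its speed; a pose out of reach is approached as far as the arm can. A call is refused whole if a number of a shift passes 41.7 or a number of a turn 0.125, either way. A call with a gripper value outside its range is refused whole. The fingers move at their own pace and stop on an object; "force" is the grip in N (left out, the last holds). Time passes only in rows, so rows that do not move let the fingers close. It gives the time, the measured TCP pose, the force and the opening at its end, in the units of the state.
- ctrl.observe(): the state, without advancing time (a new reading comes with each control period).
- ctrl.capture(name): name is "scene" or "side" or "wrist"; returns the picture (400x640x3 uint8, red, green, blue); there is no depth.
- ctrl.camera_info(name): a dict with "intrinsics" (3x3 intrinsics, pixels), "k1" (the pictures are not rectified: a ray, as slopes to the right and down, at radius r is drawn at 1 + k1 r^2 times it, then the intrinsics apply), "cam_to_world" (4x4, takes a point from camera to world coordinates); the wrist camera has in their place "mount" (4x4, takes a point from camera to tool coordinates, whose origin is the TCP and whose axes are the flange's). Camera axes: x right, y up, looking along -z (the intrinsics and any distortion apply to the point x, -y, -z); pixel columns grow to the right and rows downward; lengths in mm; the calibration is good to about 2 mm. A picture is of the moment at which its call begins: read the wrist's pose just before it. camera_info takes no time and is no camera call.
- ctrl.close_job(): hands the job in, once; it reports no verdict.
The state is a dict: "time_s": time; "joint_positions": joint angles; "joint_velocities": joint speeds; "joint_efforts": joint torques, N m; "tcp_pos": TCP position; "tcp_rot": TCP orientation; "contact_force": force on the tool from outside, world axes, zero at the start; "moment": the same for the moment, N m; "gripper_width": finger opening in mm.
Only numpy, scipy, OpenCV 4.12 (cv2) and the standard library are available. Lean on these libraries where they do the work, as an engineer would, in place of code of your own. Each camera call takes 0.05 s, during which the arm holds its last target. There are 200 camera calls.

## Working session

There is one attempt and no reset: what is moved stays moved. The work goes in short steps, Python scripts to look and compute and a tool call to move; the robot and the scene stay as the last step left them, time stands still between calls to the robot, and variables do not carry over. Pictures are saved under pics/ and viewed, about 8 in all and at most 12, crops included, and the job is handed in when it is done.

Besides the shell and the picture viewer there is one more tool, called after "Request:" as name(argument=value, ...), one argument or row to a line, values as JSON. servo_tool: Moves the arm, as the interface text tells. Its arguments: {"type":"object","properties":{"commands":{"type":"array"},"force":{"type":"number"}},"required":["commands"]}

```bash
mkdir -p pics; ls; python3 - <<'E'
from cell import ctrl
import cv2
print(ctrl.observe(), ctrl.finger_overhang)
for n in ("scene","side","wrist"):
    cv2.imwrite(f"pics/{n}0.png",ctrl.capture(n)[:,:,::-1]); print(n,ctrl.camera_info(n))
E
```

```text
pics
{'time_s': 0.0, 'joint_positions': array([-1.41039314e+00,  3.13430213e-01,  1.49843719e+00,  3.68848191e-05,
        1.33100839e+00, -2.23374540e-01]), 'joint_velocities': array([-0.00098581,  0.00020189, -0.0014671 ,  0.00049654, -0.00074731,
       -0.00025833]), 'joint_efforts': array([ 1.22629121e-03, -4.02210975e+01, -2.52268320e+01,  6.94721541e-02,
        3.53604590e-02, -9.60870398e-05]), 'tcp_pos': array([ 196.54577202, -486.5786481 ,  257.17114086]), 'tcp_rot': array([-6.40691831e-04,  9.81646390e-01,  1.90709078e-01,  3.81000950e-05]), 'contact_force': array([-0.37172291, -0.58521506, -0.42167776]), 'moment': array([-0.02949529,  0.00430147, -0.00267193]), 'gripper_width': 88.20434057222539} 19.0
scene {'intrinsics': array([[520.00294682,   0.        , 317.17822262],
       [  0.        , 520.00294682, 202.36594763],
       [  0.        ,   0.        ,   1.        ]]), 'k1': -0.14808092052508445, 'cam_to_world': array([[ 3.52054588e-01, -6.76411978e-01,  6.46934621e-01,
         1.17850978e+03],
       [ 9.35976293e-01,  2.52620661e-01, -2.45216599e-01,
        -2.2
[... 600 characters left out ...]
 8.19363919e-01,  5.72829904e-01,
         7.63524250e+02],
       [ 0.00000000e+00,  0.00000000e+00,  0.00000000e+00,
         1.00000000e+00]])}
wrist {'intrinsics': array([[351.87571228,   0.        , 323.89729367],
       [  0.        , 351.87571228, 198.87647689],
       [  0.        ,   0.        ,   1.        ]]), 'k1': 0.02727101676781511, 'mount': array([[-2.05514310e-04,  9.55541310e-01,  2.94857190e-01,
         7.60684299e+01],
       [ 9.99999946e-01,  2.71857648e-04, -1.84010825e-04,
         6.72242386e-02],
       [-2.55989127e-04,  2.94857136e-01, -9.55541315e-01,
        -1.26677331e+02],
       [ 0.00000000e+00,  0.00000000e+00,  0.00000000e+00,
         1.00000000e+00]])}
```

View pics/scene0.png

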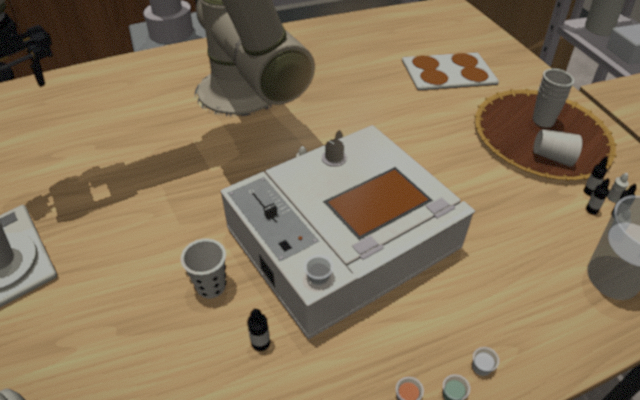

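View pics/side0.png

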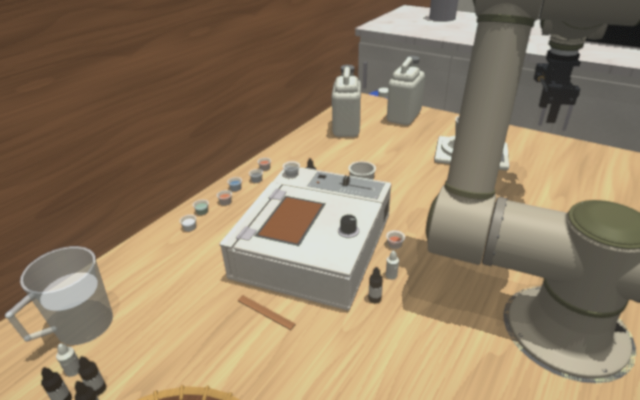

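The scene picture shows the box with its knob near (335,152), dimmer cap near (271,211), and corners near (224,195), (375,130), (470,210), (300,318). In the side picture the knob is at (348,220) and the dimmer at (346,181). I'll enlarge both for a more exact reading.

```bash
cat > h.py <<'E'
import numpy as np, cv2
from cell import ctrl
from scipy.spatial.transform import Rotation as R
def cam(n,st=None):
    i=ctrl.camera_info(n)
    if n!="wrist": return i["intrinsics"],i["k1"],i["cam_to_world"]
    T=np.eye(4); q=st["tcp_rot"]; T[:3,:3]=R.from_quat(np.r_[q[1:],q[0]]).as_matrix(); T[:3,3]=st["tcp_pos"]
    return i["intrinsics"],i["k1"],T@i["mount"]
def ray(c,uv):
    K,k,T=c
    p=cv2.undistortPoints(np.array([[uv]],float),K,np.array([k,0,0,0,0.]))[0,0]
    d=T[:3,:3]@np.array([p[0],-p[1],-1]); return T[:3,3],d
def atz(c,uv,z):
    o,d=ray(c,uv); return o+d*(z-o[2])/d[2]
def proj(c,P):
    K,k,T=c
    q=(np.asarray(P,float)-T[:3,3])@T[:3,:3]; q=q*[1,-1,-1]
    return cv2.projectPoints(q,np.zeros(3),np.zeros(3),K,np.array([k,0,0,0,0.]))[0][:,0]
E
python3 - <<'E'
import cv2
a=cv2.imread('pics/scene0.png')[120:330,215:475]; b=cv2.imread('pics/side0.png')[150:305,220:420]
cv2.imwrite('pics/sc.png',cv2.resize(a,None,fx=2.8,fy=2.8,interpolation=cv2.INTER_CUBIC))
cv2.imwrite('pics/sd.png',cv2.resize(b,None,fx=3.8,fy=3.8,interpolation=cv2.INTER_CUBIC))
E
```

```text
(no output)
```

View pics/sc.png

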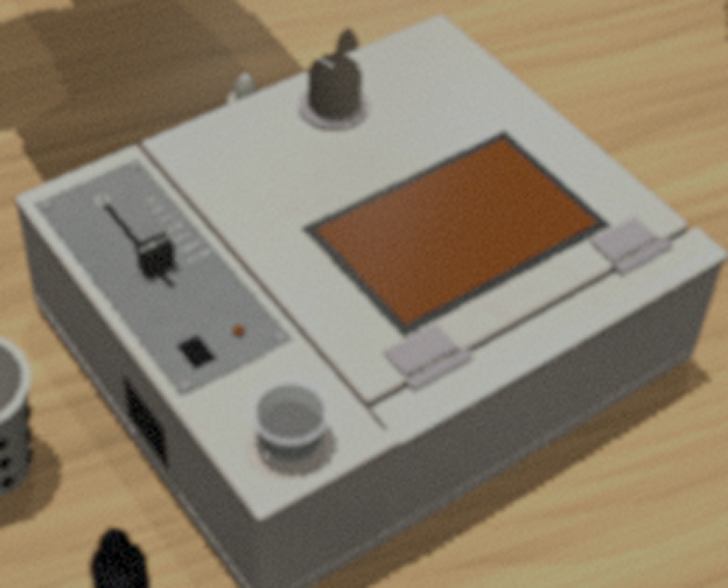

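View pics/sd.png

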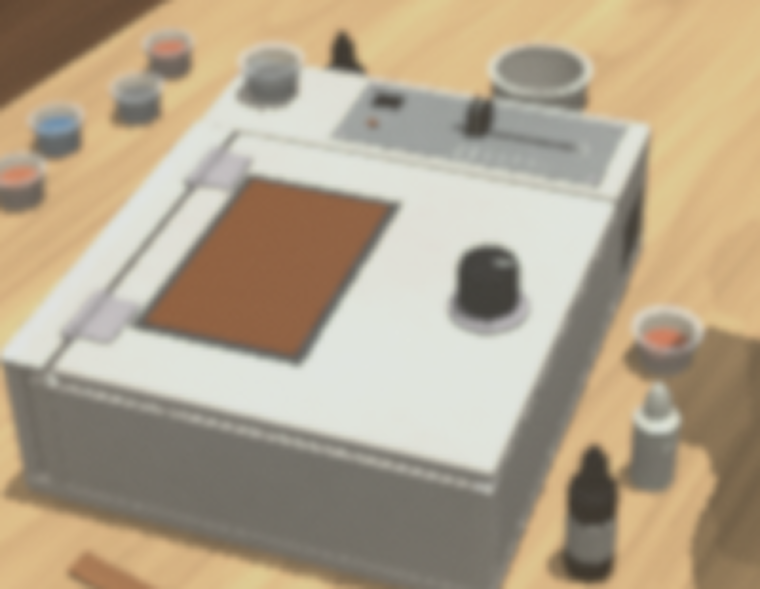

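Crops: in the scene crop the corners are FR (18,202), FL (442,15), BL (724,257), BR (260,518), the knob top is about (335,66) and the cap top about (154,243). In the side crop: FL (492,482), FR (648,127), BL (5,357), knob top (488,260), cap top (479,102). The slot runs ahead of the cap to (100,203) in the scene crop.

```bash
python3 - <<'E'
from h import *
from scipy.optimize import least_squares
cs,cd=cam("scene"),cam("side")
S=lambda p:np.array(p)/2.8+[215,120]; D=lambda p:np.array(p)/3.8+[220,150]
m=[(cs,S((18,202)),(-150,-180,115)),(cs,S((442,15)),(-150,180,115)),(cs,S((724,257)),(150,180,115)),(cs,S((260,518)),(150,-180,115)),
(cd,D((492,482)),(-150,180,115)),(cd,D((648,127)),(-150,-180,115)),(cd,D((5,357)),(150,180,115))]
W=lambda x,b:np.r_[x[0]+np.cos(x[2])*b[0]-np.sin(x[2])*b[1],x[1]+np.sin(x[2])*b[0]+np.cos(x[2])*b[1],b[2]]
f=lambda x:np.concatenate([proj(c,[W(x,b)])[0]-p for c,p,b in m])
for c,p,b in m: print(atz(c,p,115).round())
r=least_squares(f,[500,-100,0.],x_scale=[100,100,.1],loss='soft_l1'); x=r.x; print(x,f(x).reshape(-1,2).round(1).tolist())
k=(atz(cs,S((335,66)),150),atz(cd,D((488,260)),150)); print("knob",k)
d=(atz(cs,S((154,243)),138),atz(cd,D((479,102)),138)); print("dim",d)
inv=lambda P:R.from_euler('z',-x[2]).apply(P-np.r_[x[:2],0])
print([inv(q) .round(1) for q in k+d]); print("front slot end",inv(atz(cs,S((100,203)),115)))
# hinge x in box: crease in scene
print("hinge",inv(atz(cs,S((370,402)),115)),inv(atz(cs,S((687,230)),115)),"lid/deck",inv(atz(cs,S((142,146)),115)))
# obstacles tops
for n,c,p,z in (("tall",cd,D((594,452)),95),("white",cd,D((658,390)),75),("potf",cd,D((668,328)),28),("cup",cs,(205,257),90),("side",cs,(257,316),105),("potd",cs,S((291,412)),143)):
    P=atz(c,p,z);print(n,P.round(),inv(P).round())
print("knobW",W(x,(x[0]*0,0,0)))
E
```

```text
[ 486. -149.  115.]
[402. 197. 115.]
[692. 263. 115.]
[770. -82. 115.]
[394. 207. 115.]
[ 477. -143.  115.]
[684. 267. 115.]
[5.83948072e+02 5.90809004e+01 2.28286763e-01] [[-1.6, -2.4], [0.3, -1.7], [1.7, -1.9], [-0.0, 0.6], [0.0, -2.5], [0.7, -1.4], [-2.1, -0.4]]
knob (array([468.61167269,  82.29336116, 150.        ]), array([470.2875274 ,  82.08443301, 150.        ]))
dim (array([573.97332054, -80.32975974, 138.        ]), array([573.76965577, -80.02495633, 138.        ]))
[array([-107.1,   48.7,  150. ]), array([-105.5,   48.1,  150. ]), array([ -41.3, -133.5,  138. ]), array([ -41.4, -133.2,  138. ])]
front slot end [-111.80931382 -135.38015437  115.        ]
hinge [118.17379709 -83.23065666 115.        ] [120.80232579 170.8083091  115.        ] lid/deck [-144.29656133  -85.02227654  115.        ]
tall [368. 139.  95.] [-192.  127.   95.]
white [370.  54.  75.] [-210.   43.   75.]
potf [412. -54.  28.] [-193.  -71.   28.]
cup [ 604. -209.   90.] [ -42. -266.   90.]
side [ 755. -159.  105.] [ 118. -252.  105.]
potd [728. -48. 143.] [ 116. -137.  143.]
knobW [583.94807231  59.08090041   0.        ]
```

Request:
servo_tool(
  commands=[
    [0, 25, 27, 0, -0.052],
    [0, 25, 27, 0, -0.052],
    [0, 25, 27, 0, -0.052],
    [0, 25, 27, 0, 0],
    [0, 25, 27, 0, 0],
  ],
  force=15,
)

```text
time_s: 0.57
tcp_pos: [322.4, -350.3, 257.6]
tcp_rot: [-0.0, 0.994, 0.113, -0.0]
contact_force: [0.1, -1.7, -0.2]
gripper_width: 87.9
```

Request:
servo_tool(
  commands=[
    [0.3, 25, 27, 0, 0],
    [0.3, 25, 27, 0, 0],
    [0.3, 25, 27, 0, 0],
    [0.3, 25, 27, 0, 0],
    [0.3, 25, 27, 0, 0],
  ],
)

```text
time_s: 0.98
tcp_pos: [447.5, -215.2, 257.6]
tcp_rot: [-0.0, 0.994, 0.114, -0.0]
contact_force: [0.5, -0.9, 1.0]
gripper_width: 61.8
```

Request:
servo_tool(
  commands=[
    [0.4, 25, 27, 0, 0],
    [0.4, 25, 27, 0, 0],
    [0.4, 25, 27, 0, 0],
    [0.4, 25, 27, 0, 0],
    [0.4, 25, 27, 0, 0],
  ],
)

```text
time_s: 1.4
tcp_pos: [572.5, -80.1, 257.5]
tcp_rot: [-0.0, 0.994, 0.114, -0.0]
contact_force: [-0.4, -1.0, -0.1]
gripper_width: 53.1
```

Request:
servo_tool(
  commands=[
    [0.4, 0, 0, -15, 0],
    [0.4, 0, 0, -15, 0],
    [0.4, 0, 0, 0, 0],
  ],
)

```text
time_s: 1.65
tcp_pos: [570.7, -80.9, 224.6]
tcp_rot: [-0.001, 0.993, 0.114, -0.003]
contact_force: [-0.4, -0.2, -0.9]
gripper_width: 52.8
```

```bash
python3 - <<'E'
from h import *
st=ctrl.observe(); im=ctrl.capture("wrist"); cv2.imwrite("pics/w1.png",im[:,:,::-1]); c=cam("wrist",st)
print(st["tcp_pos"],st["tcp_rot"],st["gripper_width"],st["time_s"])
print("cap, knob predicted",proj(c,[[574,-80,138],[469.5,82,150],st["tcp_pos"]]))
import pickle;pickle.dump(st,open("st1.pkl","wb"))
E
```

```text
[570.74142238 -80.93645868 224.61336661] [-0.00119143  0.99345559  0.11418514 -0.00251431] 52.756527828463405 1.65
cap, knob predicted [[323.80142509 208.56435115]
 [ 45.19604424 308.9645751 ]
 [323.59559473 285.72643063]]
```

View pics/w1.png

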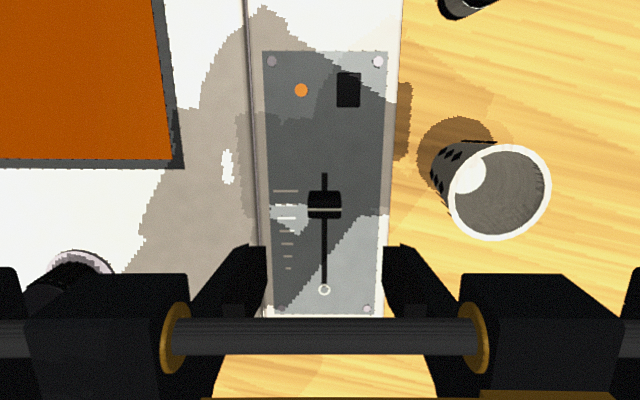

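The wrist view puts the cap at about (324,208), matching the prediction of (324,209), and the slot runs vertically, so the tool is aligned. Going down onto the cap.

Request:
servo_tool(
  commands=[
    [0.4, 2, 1, -25, 0],
    [0.4, 0, 0, -25, 0],
    [0.4, 0, 0, -20, 0],
    [0.4, 0, 0, -10, 0],
    [0.4, 0, 0, -6, 0],
  ],
)

```text
time_s: 2.12
tcp_pos: [573.5, -81.2, 141.4]
tcp_rot: [-0.0, 0.994, 0.113, -0.0]
contact_force: [-0.0, 0.4, -0.4]
gripper_width: 52.9
```

Request:
servo_tool(
  commands=[
    [0.8, 0, 0, 0, 0],
    [0.8, 0, 0, 0, 0],
    [0.8, 0, 0, 0, 0],
    [0.8, 0, 0, 0, 0],
    [0.8, 0, 0, 0, 0],
  ],
)

```text
time_s: 2.53
tcp_pos: [573.7, -80.3, 142.5]
tcp_rot: [-0.001, 0.994, 0.114, 0.0]
contact_force: [-4.8, 20.9, 9.7]
gripper_width: 21.8
```

Request:
servo_tool(
  commands=[
    [0.8, -0.2, 1, -0.5, 0],
    [0.8, -5, -1.2, 0, 0],
    [0.8, -5, -1.2, 0, 0],
    [0.8, -5, -1.2, 0, 0],
    [0.8, -5, -1.2, 0, 0],
  ],
)

```text
time_s: 2.95
tcp_pos: [553.9, -84.6, 142.6]
tcp_rot: [0.0, 0.994, 0.114, 0.002]
contact_force: [1.6, 2.2, 5.0]
gripper_width: 21.9
```

Request:
servo_tool(
  commands=[
    [0.8, -5, -1.2, 0, 0],
    [0.8, -5, -1.2, 0, 0],
    [0.8, -3, -0.7, 0, 0],
    [0.8, 0, 0, 0, 0],
  ],
)

```text
time_s: 3.28
tcp_pos: [540.5, -87.7, 142.6]
tcp_rot: [0.0, 0.994, 0.114, 0.001]
contact_force: [-1.7, 0.4, 6.6]
gripper_width: 22.1
```

Request:
servo_tool(
  commands=[
    [0.8, -3, -0.7, -0.5, 0],
    [0.8, -3, -0.7, 0, 0],
    [0.8, -3, -0.7, 0, 0],
    [0.8, 0, 0, 0, 0],
  ],
)

```text
time_s: 3.62
tcp_pos: [531.8, -89.7, 142.5]
tcp_rot: [0.0, 0.994, 0.114, 0.001]
contact_force: [-1.6, 2.4, 11.6]
gripper_width: 21.8
```

Request:
servo_tool(
  commands=[
    [0.8, -3, -0.7, 0, 0],
    [0.8, -3, -0.7, 0, 0],
    [0.8, 0, 0, 0, 0],
  ],
)

```text
time_s: 3.87
tcp_pos: [525.9, -91.1, 142.5]
tcp_rot: [0.0, 0.994, 0.114, 0.002]
contact_force: [-1.5, 3.2, 10.4]
gripper_width: 21.7
```

Request:
servo_tool(
  commands=[
    [0.8, -3, -0.7, 0, 0],
    [0.8, 0, 0, 0, 0],
  ],
)

```text
time_s: 4.03
tcp_pos: [522.9, -91.8, 142.5]
tcp_rot: [0.0, 0.994, 0.114, 0.002]
contact_force: [-1.1, 3.5, 10.8]
gripper_width: 21.5
```

Request:
servo_tool(
  commands=[
    [0.8, -3, -0.7, 0, 0],
    [0.8, 0, 0, 0, 0],
  ],
)

```text
time_s: 4.2
tcp_pos: [520.7, -92.3, 142.5]
tcp_rot: [0.0, 0.994, 0.114, 0.003]
contact_force: [4.1, 5.7, 7.8]
gripper_width: 22.1
```

Request:
servo_tool(
  commands=[
    [0.8, -2, -0.5, 0.5, 0],
    [0.8, 0, 0, 0, 0],
  ],
)

```text
time_s: 4.37
tcp_pos: [520.0, -92.5, 142.7]
tcp_rot: [0.0, 0.994, 0.113, 0.005]
contact_force: [15.2, 7.3, -1.2]
gripper_width: 21.8
```

Request:
servo_tool(
  commands=[
    [0.8, -2, -0.5, 0, 0],
    [0.8, 0, 0, 0, 0],
    [0.8, 0, 0, 0, 0],
  ],
)

```text
time_s: 4.62
tcp_pos: [518.6, -92.8, 142.8]
tcp_rot: [0.0, 0.994, 0.113, 0.005]
contact_force: [17.8, 8.3, -2.3]
gripper_width: 21.8
```

Request:
servo_tool(
  commands=[
    [0.4, 0, 0, 0, 0],
    [0.4, 0, 0, 0, 0],
    [0.4, 0, 0, 0, 0],
    [0.4, 0, 0, 15, 0],
    [0.4, 0, 0, 20, 0],
  ],
)

```text
time_s: 5.03
tcp_pos: [514.4, -93.5, 175.4]
tcp_rot: [-0.001, 0.994, 0.114, -0.002]
contact_force: [0.0, -0.3, 0.4]
gripper_width: 51.9
```

Request:
servo_tool(
  commands=[
    [0.2, 0, 0, 30, 0],
    [0.2, -5, 20, 15, -0.12],
    [0.2, -5, 20, 0, -0.12],
    [0.2, -5, 20, 0, -0.12],
    [0.2, -5, 20, 0, -0.12],
  ],
)

```text
time_s: 5.45
tcp_pos: [494.9, -13.0, 221.5]
tcp_rot: [0.0, 0.992, -0.129, 0.0]
contact_force: [-1.5, -0.1, 1.8]
gripper_width: 70.4
```

Request:
servo_tool(
  commands=[
    [0.2, -5, 20, 0, -0.12],
    [0.2, -5, 20, 0, -0.12],
    [0.2, -5, 20, 0, -0.12],
    [0.2, -5, 20, 0, -0.12],
    [0.2, -6, 16, 0, -0.12],
  ],
)

```text
time_s: 5.87
tcp_pos: [468.9, 83.4, 221.3]
tcp_rot: [0.0, 0.909, -0.416, -0.0]
contact_force: [0.5, -0.6, -0.6]
gripper_width: 70.5
```

Request:
servo_tool(
  commands=[
    [0.2, 0, 0, 0, 0],
    [0.2, 0, 0, 0, 0],
  ],
)

```text
time_s: 6.03
tcp_pos: [469.2, 82.5, 221.3]
tcp_rot: [0.0, 0.911, -0.411, 0.0]
contact_force: [0.2, 0.1, -0.7]
gripper_width: 70.7
```

```bash
python3 - <<'E'
from h import *
st=ctrl.observe(); im=ctrl.capture("wrist"); a=ctrl.capture("scene"); c=cam("wrist",st); s=ctrl.capture("side")
print(st["tcp_pos"],st["tcp_rot"],st["gripper_width"],st["time_s"])
print("cap, knob predicted",proj(c,[[519.5,-92.8,138],[469.5,82,150]]),proj(cam("side"),[[519.5,-92.8,138]]),proj(cam("scene"),[[519.5,-92.8,138]]))
b=cv2.resize(s[150:250,290:390],(400,400),interpolation=cv2.INTER_CUBIC)
a=cv2.resize(a[150:250,220:320],(400,400),interpolation=cv2.INTER_CUBIC)
cv2.imwrite("pics/m2.png",np.hstack([a,b])[:,:,::-1]); cv2.imwrite("pics/w2.png",im[:,:,::-1])
E
```

```text
[469.22562313  82.45715623 221.33698955] [ 1.38799217e-04  9.11431636e-01 -4.11451509e-01  9.51997561e-05] 70.74382959964782 6.0333
cap, knob predicted [[ 484.67895096 -103.17502702]
 [ 323.6126155   222.30649652]] [[367.00014339 180.3963892 ]] [[254.47446016 187.83520013]]
```

View pics/m2.png

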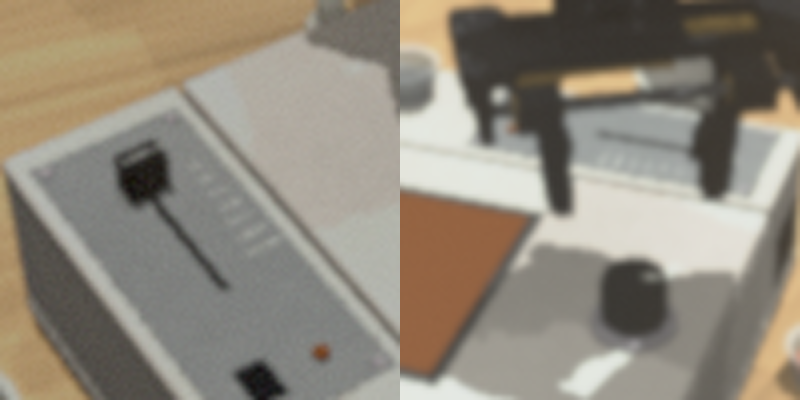

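View pics/w2.png

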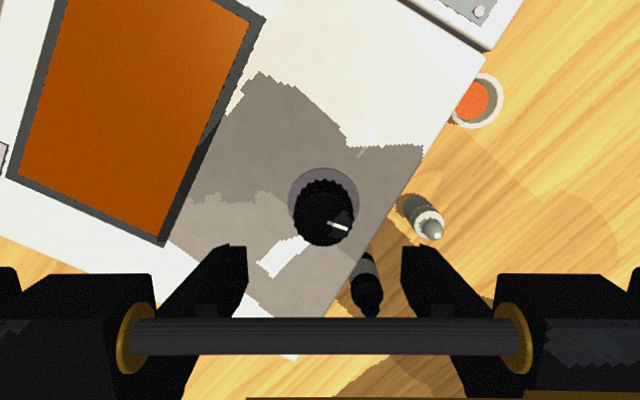

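```bash
python3 - <<'E'
from h import *
import pickle
x=[584,59.1,.2283]; inv=lambda P:R.from_euler('z',-x[2]).apply(P-np.r_[x[:2],0]).round(1)
c=cam("wrist",pickle.load(open("st1.pkl","rb")))
print("slot",inv(atz(c,(324,290),115)),inv(atz(c,(324,173),115)),"cap",inv(atz(c,(324,208),138)))
print("cap now",[inv(atz(cam("scene"),(220+u/4,150+v/4),138)) for u,v in((138,152),(142,160))], "panel front/back",inv(atz(c,(324,316),115)),inv(atz(c,(324,51),115)))
E
```

```text
slot [-114.6 -133.4  115. ] [ -23.1 -133.4  115. ] cap [ -40.6 -133.5  138. ]
cap now [array([ -96.8, -133.5,  138. ]), array([ -91.4, -134.5,  138. ])] panel front/back [-137.7 -133.4  115. ] [  54.1 -133.4  115. ]
```

The cap now sits at box x ≈ -96, at the front end of the slot (rear end -23, consistent with 60 mm travel), and the push met an 18 N stop. The wrist view has the knob top at about (323,222), where predicted. Now descend and grip the knob.

Request:
servo_tool(
  commands=[
    [0.2, 0, 0, -25, 0],
    [0.2, 0, 0, -25, 0],
    [0.2, 0, 0, -18, 0],
    [0.2, 0, 0, -8, 0],
    [0.2, 0, 0, -4, 0],
  ],
  force=30,
)

```text
time_s: 6.6
tcp_pos: [469.2, 81.8, 140.3]
tcp_rot: [0.0, 0.911, -0.413, -0.001]
contact_force: [0.8, -0.3, 0.1]
gripper_width: 70.4
```

Request:
servo_tool(
  commands=[
    [0.7, 0, 0, 0, 0],
    [0.7, 0, 0, 0, 0],
    [0.7, 0, 0, 0, 0],
    [0.7, 0, 0, 0, 0],
    [0.7, 0, 0, 0, 0],
  ],
)

```text
time_s: 7.02
tcp_pos: [469.6, 82.4, 141.8]
tcp_rot: [-0.0, 0.911, -0.413, 0.001]
contact_force: [-0.3, -0.4, -0.4]
gripper_width: 39.4
```

Request:
servo_tool(
  commands=[
    [0.7, 0, 0, 0, 0],
    [0.7, 0, 0, 0, 0],
    [0.7, 0, 0, 0, 0],
  ],
)

```text
time_s: 7.27
tcp_pos: [469.8, 82.5, 141.7]
tcp_rot: [-0.0, 0.911, -0.413, 0.001]
contact_force: [1.2, 1.6, 3.5]
gripper_width: 35.2
```

Request:
servo_tool(
  commands=[
    [0.7, 0, 0, 1.5, 0],
    [0.7, 0, 0, 1.5, 0],
    [0.7, 0, 0, 0, 0],
  ],
)

```text
time_s: 7.52
tcp_pos: [469.8, 82.5, 144.0]
tcp_rot: [-0.0, 0.911, -0.413, 0.0]
contact_force: [6.7, 2.7, -7.3]
gripper_width: 35.3
```

Request:
servo_tool(
  commands=[
    [0.7, 0, 0, 1, 0],
    [0.7, 0, 0, 0, 0],
  ],
)

```text
time_s: 7.68
tcp_pos: [469.8, 82.5, 144.9]
tcp_rot: [-0.0, 0.911, -0.413, 0.0]
contact_force: [7.1, 4.2, -7.8]
gripper_width: 35.6
```

Request:
servo_tool(
  commands=[
    [0.7, 0, 0, 1, 0],
    [0.7, 0, 0, 0, 0],
    [0.7, 0, 0, 0, 0],
  ],
)

```text
time_s: 7.93
tcp_pos: [469.8, 82.5, 145.7]
tcp_rot: [-0.0, 0.911, -0.413, 0.0]
contact_force: [7.8, 2.7, -8.2]
gripper_width: 35.2
```

Request:
servo_tool(
  commands=[
    [0.7, 0, 0, 1, 0],
    [0.7, 0, 0, 0, 0],
    [0.7, 0, 0, 0, 0],
  ],
)

```text
time_s: 8.18
tcp_pos: [469.9, 82.5, 146.7]
tcp_rot: [-0.0, 0.911, -0.413, 0.0]
contact_force: [9.4, 1.9, -8.8]
gripper_width: 35.5
```

Request:
servo_tool(
  commands=[
    [0.7, 0, 0, 1, 0],
    [0.7, 0, 0, 1, 0],
    [0.7, 0, 0, 0, 0],
    [0.7, 0, 0, 0, 0],
  ],
)

```text
time_s: 8.52
tcp_pos: [470.0, 82.5, 148.7]
tcp_rot: [-0.0, 0.911, -0.413, 0.001]
contact_force: [10.5, 3.9, -9.4]
gripper_width: 35.1
```

Request:
servo_tool(
  commands=[
    [0.7, 0.2, 0, 1, 0],
    [0.7, 0.2, 0, 1, 0],
    [0.7, 0, 0, 0, 0],
    [0.7, 0, 0, 0, 0],
  ],
)

```text
time_s: 8.85
tcp_pos: [470.2, 82.5, 150.5]
tcp_rot: [-0.0, 0.911, -0.413, 0.0]
contact_force: [10.6, 4.8, -8.9]
gripper_width: 35.2
```

About 9 mm up with the force flat at around 9 N, so there is no hard stop and the lid seems free. I'll check by eye that the pads aren't slipping.

```bash
python3 - <<'E'
from h import *
s=ctrl.capture("side"); b=cv2.resize(s[180:300,220:400],None,fx=4,fy=4,interpolation=cv2.INTER_CUBIC)
cv2.imwrite("pics/s3.png",b[:,:,::-1])
E
```

```text
(no output)
```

View pics/s3.png

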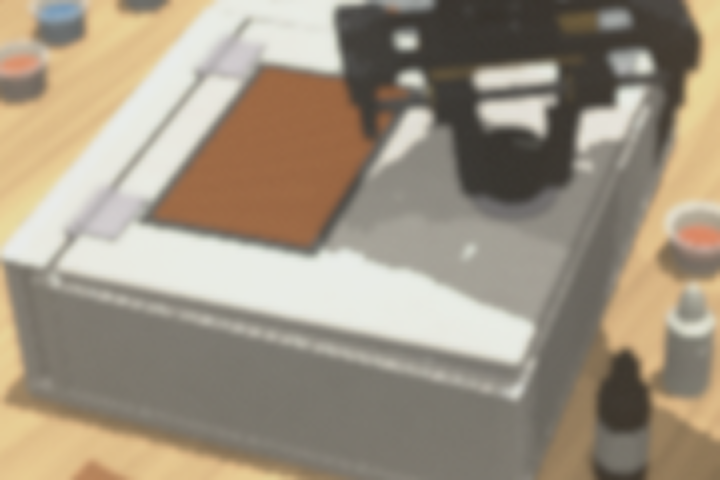

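The lid's front corner stands clearly clear of the rim: the gap at (525,370) in the crop is about 10 mm. It is free, so the knob doesn't need turning. I'll set it down, regrip with the jaws along the hinge line so the knob can pivot in the pads, then lift along the arc.

Request:
servo_tool(
  commands=[
    [0.7, 0, 0, -3, 0],
    [0.7, 0, 0, -3, 0],
    [0.7, -0.4, 0, -3, 0],
    [0.7, 0, 0, -0.8, 0],
    [0.7, 0, 0, 0, 0],
  ],
)

```text
time_s: 9.32
tcp_pos: [469.8, 82.6, 141.8]
tcp_rot: [-0.0, 0.911, -0.413, 0.001]
contact_force: [1.2, 2.1, 2.4]
gripper_width: 35.6
```

Request:
servo_tool(
  commands=[
    [0.3, 0, 0, 0, 0],
    [0.3, 0, 0, 0, 0],
    [0.3, 0, 0, 0, 0],
    [0.3, 0, 0, 0, 0],
    [0.3, 0, 0, 0, 0.12],
  ],
)

```text
time_s: 9.73
tcp_pos: [469.2, 82.3, 141.3]
tcp_rot: [0.0, 0.934, -0.358, -0.0]
contact_force: [0.1, -0.7, 0.6]
gripper_width: 61.4
```

Request:
servo_tool(
  commands=[
    [0.3, 0, 0, 0, 0.12],
    [0.3, 0, 0, 0, 0.12],
    [0.3, 0, 0, 0, 0.12],
    [0.3, 0, 0, 0, 0.12],
    [0.3, 0, 0, 0, 0.12],
  ],
)

```text
time_s: 10.15
tcp_pos: [469.2, 82.3, 141.3]
tcp_rot: [0.0, 0.998, -0.063, -0.0]
contact_force: [-0.3, -0.1, 0.2]
gripper_width: 61.4
```

Request:
servo_tool(
  commands=[
    [0.3, 0, 0, 0, 0.12],
    [0.3, 0, 0, 0, 0.12],
    [0.3, 0, 0, 0, 0.12],
    [0.3, 0, 0, 0, 0],
    [0.3, 0, 0, 0, 0],
  ],
)

```text
time_s: 10.57
tcp_pos: [469.3, 82.3, 141.3]
tcp_rot: [0.0, 0.994, 0.112, -0.0]
contact_force: [-0.2, -0.4, 0.8]
gripper_width: 61.8
```

Request:
servo_tool(
  commands=[
    [0.7, 0, 0, 0, 0],
    [0.7, 0, 0, 0, 0],
    [0.7, 0, 0, 0, 0],
    [0.7, 0, 0, 0, 0],
    [0.7, 0, 0, 0, 0],
  ],
  force=35,
)

```text
time_s: 10.98
tcp_pos: [469.6, 81.5, 141.5]
tcp_rot: [0.001, 0.994, 0.113, 0.0]
contact_force: [0.1, -8.2, 0.9]
gripper_width: 35.6
```

Request:
servo_tool(
  commands=[
    [0.7, 0, 0, 0, 0],
    [0.7, 0, 0, 0, 0],
    [0.7, 0, 0, 0, 0],
  ],
)

```text
time_s: 11.23
tcp_pos: [469.7, 81.5, 141.5]
tcp_rot: [0.001, 0.994, 0.113, 0.0]
contact_force: [0.5, -7.2, 0.2]
gripper_width: 35.1
```

Request:
servo_tool(
  commands=[
    [0.7, 0.6, 0, 5.6, 0],
    [0.7, 0.8, 0.2, 5.6, 0],
    [0.7, 1.2, 0.3, 5.6, 0],
    [0.7, 1.4, 0.4, 5.5, 0],
  ],
)

```text
time_s: 11.57
tcp_pos: [472.7, 82.1, 163.0]
tcp_rot: [0.001, 0.994, 0.113, -0.002]
contact_force: [-1.5, -9.1, -6.0]
gripper_width: 34.9
```

Request:
servo_tool(
  commands=[
    [0.7, 1.4, 0.3, 5.5, 0],
    [0.7, 1.5, 0.3, 5.5, 0],
    [0.7, 1.6, 0.4, 5.4, 0],
    [0.7, 1.6, 0.4, 5.4, 0],
  ],
)

```text
time_s: 11.9
tcp_pos: [478.4, 83.4, 184.6]
tcp_rot: [0.001, 0.994, 0.113, -0.002]
contact_force: [-2.1, -9.3, -6.3]
gripper_width: 34.7
```

Request:
servo_tool(
  commands=[
    [0.7, 1.9, 0.4, 5.4, 0],
    [0.7, 2, 0.5, 5.3, 0],
    [0.7, 2.1, 0.5, 5.2, 0],
    [0.7, 2.2, 0.5, 5.2, 0],
  ],
)

```text
time_s: 12.23
tcp_pos: [486.4, 85.3, 205.6]
tcp_rot: [0.001, 0.994, 0.113, -0.003]
contact_force: [-4.8, -8.8, -5.2]
gripper_width: 35.2
```

Request:
servo_tool(
  commands=[
    [0.7, 2.4, 0.6, 5.1, 0],
    [0.7, 2.5, 0.6, 5, 0],
    [0.7, 2.6, 0.6, 5, 0],
    [0.7, 2.7, 0.6, 5, 0],
  ],
)

```text
time_s: 12.57
tcp_pos: [496.5, 87.6, 225.7]
tcp_rot: [0.001, 0.994, 0.113, -0.003]
contact_force: [-5.0, -8.6, -3.0]
gripper_width: 35.1
```

Request:
servo_tool(
  commands=[
    [0.7, 2.8, 0.6, 4.9, 0],
    [0.7, 3, 0.7, 4.7, 0],
    [0.7, 0, 0, 0, 0],
    [0.7, 0, 0, 0, 0],
  ],
)

```text
time_s: 12.9
tcp_pos: [502.4, 88.9, 235.5]
tcp_rot: [0.001, 0.994, 0.113, -0.003]
contact_force: [-6.3, -10.5, -2.5]
gripper_width: 35.2
```

```bash
python3 - <<'E'
from h import *
st=ctrl.observe();print(st["tcp_pos"],st["contact_force"],st["gripper_width"])
s=ctrl.capture("side"); b=cv2.resize(s[120:300,200:420],None,fx=3,fy=3,interpolation=cv2.INTER_CUBIC)
cv2.imwrite("pics/s4.png",b[:,:,::-1])
# predicted lid_front & lid front-left corner per angle
x=[584,59.1,.2283]; B=lambda P:R.from_euler('z',x[2]).apply(P)+np.r_[x[:2],0]
for t in (.35,.4,.45):
    P=[(120-270*np.cos(t)+3*np.sin(t),y,112+270*np.sin(t)+3*np.cos(t)) for y in (178,47.5)]
    print(t,P[0][2],((proj(cam("side"),B(P))-[200,120])*3).round())
E
```

```text
[502.41753642  88.94962261 235.4667687 ] [ -6.29020089 -10.48515972  -2.51091245] 35.185127889838114
0.35 207.40052615151401 [[424. 349.]
 [482. 237.]]
0.4 219.90613540534432 [[416. 332.]
 [476. 222.]]
0.45 232.14203551709022 [[408. 315.]
 [468. 206.]]
```

View pics/s4.png

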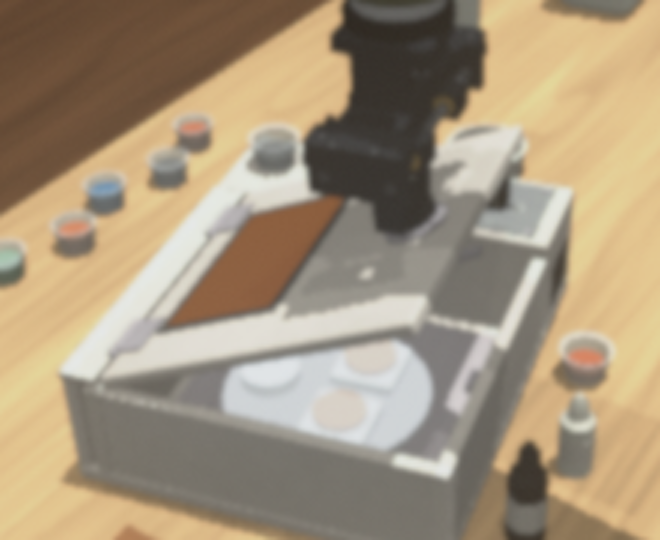

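The picture shows the lid held open: front-left corner near (428,300) against a prediction of (408,315) for 0.45 rad, so raised at least that far. The dimmer is still at the front of its slot near (500,190), and the bottles and front pot stand where they were. I'll let it settle briefly and hand in.

Request:
servo_tool(
  commands=[
    [0.7, 0, 0, 0, 0],
    [0.7, 0, 0, 0, 0],
    [0.7, 0, 0, 0, 0],
    [0.7, 0, 0, 0, 0],
    [0.7, 0, 0, 0, 0],
  ],
)

```text
time_s: 13.37
tcp_pos: [502.3, 88.9, 235.3]
tcp_rot: [0.001, 0.994, 0.113, -0.003]
contact_force: [-6.0, -8.5, -1.8]
gripper_width: 34.9
```

```bash
python3 -c "
from cell import ctrl
s=ctrl.observe();print(s['tcp_pos'],s['contact_force'],abs(s['joint_velocities']).max(),s['gripper_width']);print(ctrl.close_job())"
```

```text
[502.33555346  88.91185384 235.31166815] [-5.95161553 -8.53187643 -1.79567258] 0.0024628741683431106 34.938051758157386
the job is handed in; nothing more can be done
None
```

The lamp is off and the lid is being held open. I handed the job in at about 13.4 s, and the hand-in gave no verdict.

- **Dimmer:** I slid it about 55 mm to the front, until the push met a firm stop at about 18 N. The picture then put the cap at the front end of its slot, about 96 mm ahead of the box's middle.
- **Tug:** I lifted the knob about 9 mm with the force steady at 9 to 12 N and no hard stop. The side picture showed the front edge clear of the rim, so the lid was not caught and I did not turn the knob.
- **Lift:** I set the lid down, regripped with the jaws along the hinge line, and raised it on its arc by about 0.45 rad. From the arm's position the front edge is about 115 mm above shut. It is held with a 35 N grip at rest; the fastest joint speed was 0.002 rad/s.

**Checks that disagreed or were loose:**
- In the last picture the lid's corner was about 8 mm (20 by 15 enlarged pixels) from where I predicted. The difference in height is toward more opening, and the sideways part is most likely error in the box fit.
- The vertical force reading fell to about 2 N during the lift, below the 3 to 7 N expected. Sideways forces of 6 to 9 N remained on the tool.
- I did not measure the surrounding objects again. The bottles and pot in front of the box looked unmoved in the last picture.

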